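# Open the push-and-turn cap of the tile primer

## Robot

A 6-joint arm with a two-finger parallel gripper is mounted at the origin on the work surface. World frame = base frame: x ahead of the robot, y to its left, z up, the work surface at z = 0. Lengths are in mm, angles in rad, forces in N, time in s.
With the tool pointing down it reaches from about 350 to 925 mm from the base axis. Payload 6.4 kg.
Tool frame: the origin (TCP) lies between the finger pads; the fingertips stand 17 mm ahead of it and the grasp point (between the pads) lies 2 mm behind it; z points along the fingers, y is the direction in which the jaws open and shut (so a half turn about z gives the same grasp; the last joint's range is limited). The gripper opens to 85 mm and grips with 20 to 120 N. Pads are 22 mm wide; open, the fingers measure 114 mm over their backs; the gripper's body (76 mm by 85 mm) begins 54 mm behind the grasp point. The pads swing forward as they close: fully open they stand 13 mm farther back than shut.
Start: joints at [-1.302, 0.245, 1.558, -0, 1.339, -0.174], TCP at [278.512, -587.32, 248.29] pointing down, gripper open.
Joint ranges: [-3.13, 3.13], [-1.02, 2.26], [0.13, 2.54], [-0.95, 4.09], [0.21, 2.88], [-2.74, 2.74]. Speed limits (rad/s): [2.57, 2.57, 3.14, 3.14, 3.14, 3.14].

## Interface

Orientations are given as a 3x3 rotation matrix whose columns are the frame's x, y, z axes.
In Python, from workcell import bot gives the robot as it stands. The module is installed in compiled form; this text tells all that it offers.
- The arm moves only by the tool servo_tool, never from a script. Its argument "series" is a list of rows, each an object of numbers: "x", "y", "z": the shift along the world's x, y, z in units of 30 mm (1.0 is 30 mm); "wx", "wy", "wz": the turn, a rotation vector about the world's x, y, z in rad; "claw": the opening, from -1 (shut) to 1 (fully open), so that 0 is half open. A call has 1 to 10 rows; each row is the pose to reach, as a shift and turn from the pose measured when the call began; what a row does not reach only later rows make up. A row lasts 1/12 s, in which the tool goes at most 41.7 mm and 7.16 degrees, less where a joint would pass 70% of its speed; a pose out of reach is approached as far as the arm can. A call with a gripper value outside its range is refused whole. The fingers move at their own pace and stop on an object; "force" is the grip in N (left out, the last holds). Time passes only in rows, so rows that repeat a pose let the fingers close. It gives the time, the measured TCP pose, the force and the opening at its end, in the units of the state.
- bot.sense(): the state, without advancing time (a new reading comes with each control period).
- bot.read_camera(name): name is "scene" or "side" or "wrist"; returns a dict with "image" (480x640x3 uint8, red, green, blue), "range_z" (480x640 float32, mm along the optical axis (not along the pixel's ray), 0 where there is no reading), "mtx" (3x3 intrinsics, pixels), "R" (3x3) and "t" (3): a world point X has camera coordinates R X + t. Camera axes: x right, y down, z forward; pixel columns grow to the right and rows downward; lengths in mm; the calibration is good to about 2 mm. The wrist camera is an equidistant fisheye: a pixel r from the principal point sees the ray r / f radians off the axis. A picture is of the moment at which its call begins.
- bot.hand_in(): hands the job in, once; it reports no verdict.
The state is a dict: "time": time; "joint_pos": joint angles; "qd": joint speeds; "tau": joint torques, N m; "ee_pos": TCP position; "ee_rot": TCP orientation; "wrist_force": force on the tool from outside, world axes, zero at the start; "ft_torque": the same for the moment, N m; "width": opening from 0.0 (shut) to 1.0 (fully open).
Only numpy, scipy, OpenCV 4.12 (cv2) and the standard library are available. Lean on these libraries where they do the work, as an engineer would, in place of code of your own. Each camera call takes 0.05 s, during which the arm holds its last target.

## Task

Open the primer bottle with the orange cap: press its child-resistant cap down and, keeping it pressed, turn it anticlockwise (seen from above) until the thread lets go, taking a fresh grip if one twist is not enough. Then lift the cap off without dropping it and set it down in the red tray, right way up and flat on the tray's floor. The bottle and its neck are thin plastic, so press gently, and leave the blue-capped bottle where it is.

Things in the scene. Friction and masses are not known exactly. Their poses are not given: they have to be found in the camera images.
- cap_center (a point): Centre, half-way up, of the loose orange ribbed cap on the primer bottle: diameter 52 mm, height 34 mm (rim 17 mm below this point), flat closed top, about 50 g, z its axis up. Grasp it across its sides from above at any yaw. Unpressed it clicks round endlessly with hardly any resistance, has 0.5 mm play up and down and cannot be pulled off.
- cap: The same cap; origin at its lower rim, z up. Pressed, it sinks against a spring, 6 N at first, 18 N at a hard stop 5 mm down. From 3 mm down its 6 inner teeth can mesh with 6 on the hidden thread ring and drive it anticlockwise, after up to 60 degrees of slack. Tip on tip it stops 2 mm down, then drops in as it turns if pressed on. Press with 18-24 N. Released, it springs up and unmeshes.
- thread (a joint): Thread ring's angle, rad: 0 tight, grows anticlockwise seen from above, starts at 0 to 0.25. Seen as a red tab on a grey band just under the cap. Stiff (0.22 N m), stays where left, turned only by the pressed cap. From 1.05-1.35 (tab over the green mark on the shoulder) the cap comes free and lifts off. Turn to about 1.4. Hard stop at 1.75: do not force it.
- primer_neck (a point): Point on the primer bottle's axis at the height of the screwed-on cap's lower rim, 152 mm above the table, z up. A collar 48 mm wide lies 5 mm below it; the shoulder starts 20 mm below and widens to 90 mm at 44 mm below. The neck inside the cap is 31 mm wide and ends 29 mm above this point. Pressing, pulling or twisting the cap on it with over 70 N harms it.
- primer: The white primer bottle with an orange band, 90 mm diameter, fixed in a steel ring on a 120 x 120 x 18 mm plywood block; it does not move. Origin on its axis at the table top, z up.
- tray: Shallow open red plastic tray, 160 x 160 mm, 18 mm high, wall and floor 4 mm thick, fixed to the table. Origin at the centre of its underside, x and y along its sides, z up. A cap standing in it has its centre 21 mm above this origin.
- hardener_center (a point): Centre, half-way up, of the look-alike white bottle with a blue band and blue cap, 90 mm diameter, 186 mm high, 0.9 kg, standing loose on the table. Not to be moved.
Things that resemble listed ones, but are neither listed nor needed, are in the scene too. There is more than one size of the cap; the one meant has the size given above.

How it is judged:
By the outcome, as a careful person would: the job done as asked, in the order asked, and still so for the second after the job is handed in, with the robot touching nothing.
It also fails if it takes over 61 s, if anything falls off the work surface, if the arm or the gripper's body presses on something with over 40 N, if the wrist force passes 120 N, or if a joint passes its speed limit or range.

## Working session

There is one attempt and no reset: what is moved stays moved. The work goes in short steps, Python scripts to look and compute and a tool call to move; the robot and the scene stay as the last step left them, time stands still between calls to the robot, and variables do not carry over. Pictures are saved under pics/ and viewed, and the job is handed in when it is done.

Besides the shell and the picture viewer there is one more tool, called after "Emit:" in YAML: its name, and indented under it one key for each argument. servo_tool: Moves the arm, as the interface text tells. Its arguments: {"type":"object","properties":{"series":{"type":"array","items":{"type":"object","properties":{"x":{"type":"number"},"y":{"type":"number"},"z":{"type":"number"},"wx":{"type":"number"},"wy":{"type":"number"},"wz":{"type":"number"},"claw":{"type":"number"}}}},"force":{"type":"number"}},"required":["series"]}

```bash
mkdir -p pics
python3 - <<'E'
from workcell import bot
import cv2,pickle,numpy as np
s=bot.sense();print({k:np.round(v,3).tolist() for k,v in s.items()})
for n in ("scene","side"):
    c=bot.read_camera(n);pickle.dump(c,open(n+'.pkl','wb'))
    cv2.imwrite(f'pics/{n}0.png',c['image'][:,:,::-1]);print(n,c['mtx'].tolist(),np.round(c['R'],4).tolist(),c['t'])
E
```

```text
{'time': 0.0, 'joint_pos': [-1.302, 0.246, 1.559, -0.0, 1.339, -0.174], 'qd': [0.002, -0.002, 0.0, 0.0, 0.001, -0.001], 'tau': [0.001, -42.951, -32.613, -0.0, 0.005, -0.0], 'ee_pos': [278.363, -586.804, 247.165], 'ee_rot': [[0.904, 0.428, -0.001], [0.428, -0.904, 0.002], [0.0, -0.002, -1.0]], 'wrist_force': [0.549, -0.366, -0.446], 'ft_torque': [-0.001, -0.05, 0.045], 'width': 0.998}
scene [[450.35897132530323, 0.0, 317.66598940554456], [0.0, 450.35897132530323, 239.87630698879556], [0.0, 0.0, 1.0]] [[0.7602, 0.6496, -0.0135], [0.5171, -0.6175, -0.5927], [-0.3933, 0.4435, -0.8053]] [-382.84806101 -189.18298607 1050.64761873]
side [[444.48940561804244, 0.0, 322.21883645930023], [0.0, 444.48940561804244, 242.79088047432987], [0.0, 0.0, 1.0]] [[-0.9188, -0.3946, 0.0132], [-0.2782, 0.6233, -0.7308], [0.2801, -0.6751, -0.6825]] [431.38377788 235.10834755 673.24426806]
```

View pics/scene0.png

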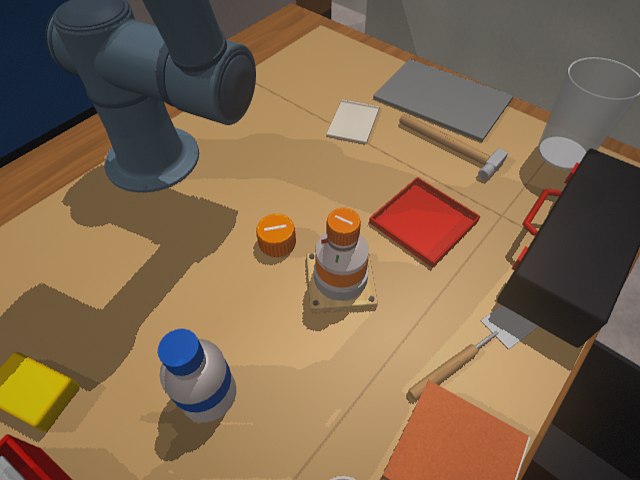

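View pics/side0.png

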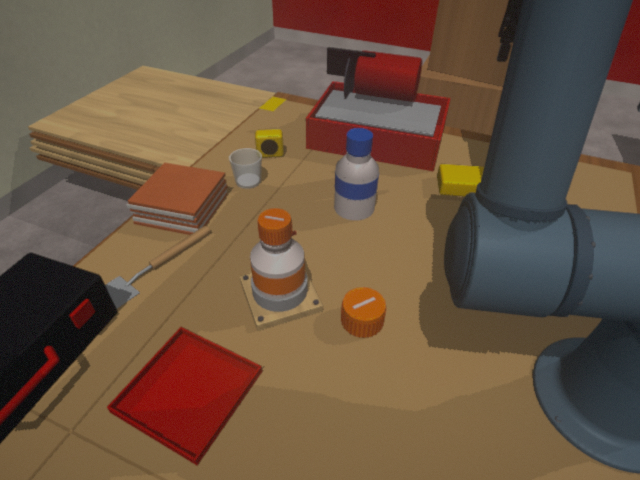

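The scene picture shows the capped primer at (343,225), a larger loose decoy cap at (276,235), the tray at (425,220) and the hardener at (195,375). In the side picture, the same things are at (275,225), (363,312), (187,390) and (355,175).

```bash
cat > h.py <<'E'
import numpy as np,cv2,pickle
def ray(c,u,v,z):
    K,R,t=c['mtx'],c['R'],c['t'];d=R.T@np.linalg.inv(K)@[u,v,1];o=-R.T@t
    return o+d*(z-o[2])/d[2]
def proj(c,X):
    p=c['R']@np.array(X,float)+c['t'];p=c['mtx']@p;return p[:2]/p[2]
def hsv(c): return cv2.cvtColor(c['image'],cv2.COLOR_RGB2HSV)
def pts(c):
    v,u=np.mgrid[:480,:640];z=c['range_z'];K=c['mtx']
    P=np.stack([(u-K[0,2])/K[0,0]*z,(v-K[1,2])/K[1,1]*z,z],-1)
    return (P-c['t'])@c['R']
E
python3 - <<'E'
from h import *
for n in ('scene','side'):
    c=pickle.load(open(n+'.pkl','rb'));H=hsv(c);P=pts(c)
    o=cv2.inRange(H,(5,150,90),(20,255,255))
    k,l,st,ce=cv2.connectedComponentsWithStats(o)
    for i in range(1,k):
        if st[i,4]>250:
            q=P[(l==i)&(c['range_z']>0)];top=np.percentile(q[:,2],95)
            t=q[q[:,2]>top-4]
            (a,r)=cv2.minEnclosingCircle(t[:,:2].astype(np.float32))
            print(n,'orange',ce[i].round(),st[i,4],'top',top.round(1),'c',np.round(a,1),'r',round(r,1),t.mean(0).round(1))
    r=cv2.inRange(H,(0,150,60),(4,255,255))|cv2.inRange(H,(175,150,60),(180,255,255))
    k,l,st,ce=cv2.connectedComponentsWithStats(r)
    for i in range(1,k):
        if st[i,4]>8: print(n,'red',ce[i].round(1),st[i])
        if st[i,4]>3000 and (P[l==i][:,2]<40).mean()>.9:
            m=(l==i)
            q=P[m];hull=cv2.convexHull(np.argwhere(m)[:,::-1].astype(np.int32))
            ap=cv2.approxPolyDP(hull,8,True)[:,0];print('tray',ap.tolist(),[ray(c,*p,18)[:2].round(0).tolist() for p in ap])
            w=[ray(c,*p,18)[:2] for p in ap];print(np.mean(w,0), cv2.minAreaRect(np.array(w,np.float32)))
    b=cv2.inRange(H,(100,150,90),(125,255,255));k,l,st,ce=cv2.connectedComponentsWithStats(b)
    for i in range(1,k):
        if st[i,4]>250:
            q=P[l==i];print(n,'blue',ce[i].round(),q.mean(0).round(0),q[:,2].max())
    x0,y0=(290,190) if n=='scene' else (225,195)
    cv2.imwrite(f'pics/{n}_z.png',cv2.resize(c['image'][y0:y0+115,x0:x0+110,::-1],None,fx=5,fy=5,interpolation=cv2.INTER_CUBIC))
E
```

```text
scene orange [305.  34.] 3542 top 4.5 c [ 79.7 600. ] r 355.0 [-94.2 625.2   2.5]
scene orange [529. 109.] 403 top 3.0 c [589.2 721.8] r 56.4 [589.2 721.9   1.1]
scene orange [ 51. 167.] 5781 top 3.8 c [-161.6 -160.8] r 188.6 [-161.6 -164.8    1.9]
scene orange [622. 149.] 421 top 2.8 c [820.5 720.3] r 45.8 [818.7 721.4   0.9]
scene orange [446. 200.] 277 top 18.1 c [604.4 315.1] r 59.4 [603.8 318.2  17.8]
scene orange [343. 226.] 1018 top 188.1 c [543.3  19.8] r 26.5 [543.1  18.3 186.7]
scene orange [276. 235.] 1327 top 50.5 c [387.4   9.8] r 36.5 [388.6   9.1  48.9]
scene orange [407. 245.] 255 top 15.6 c [582.4 189.2] r 81.6 [586.6 164.8  13.9]
scene orange [340. 277.] 586 top 94.8 c [548.5   8.6] r 43.6 [559.6 -12.1  93.9]
scene orange [555. 407.] 910 top 2.1 c [945.1  76.5] r 149.4 [9.429e+02 6.420e+01 1.000e-01]
scene orange [455. 442.] 9304 top 64.0 c [ 856.5 -120.3] r 105.3 [ 844.9 -107.6   62.2]
scene red [571.9 172.2] [565 163  14  20  68]
scene red [423.9 221.5] [ 370  178  110   85 4327]
tray [[479, 216], [434, 262], [370, 218], [416, 178]] [[667.0, 313.0], [657.0, 159.0]
[... 973 characters left out ...]
[[696.0, -1948.0], [575.0, -1266.0], [1236.0, -1271.0], [1412.0, -1596.0]]
[  979.75898245 -1520.12693013] ((907.4228515625, -1473.4437255859375), (798.0379638671875, 665.0086669921875), 26.188461303710938)
side red [628.   49.4] [ 607    0   33   84 1669]
side red [383.1 113.9] [ 307   53  143  117 6120]
side red [ 81.5 312.9] [ 69 299  26  29 416]
side red [185.3 393.5] [  108   328   153   136 10999]
tray [[260, 366], [197, 463], [108, 408], [180, 328]] [[500.0, 172.0], [506.0, 330.0], [665.0, 318.0], [656.0, 163.0]]
[581.72993772 245.68869238] ((580.757568359375, 246.46160888671875), (158.44412231445312, 159.86761474609375), 86.59981536865234)
side red [ 30.7 382.1] [  0 346  59  77 833]
```

View pics/scene_z.png

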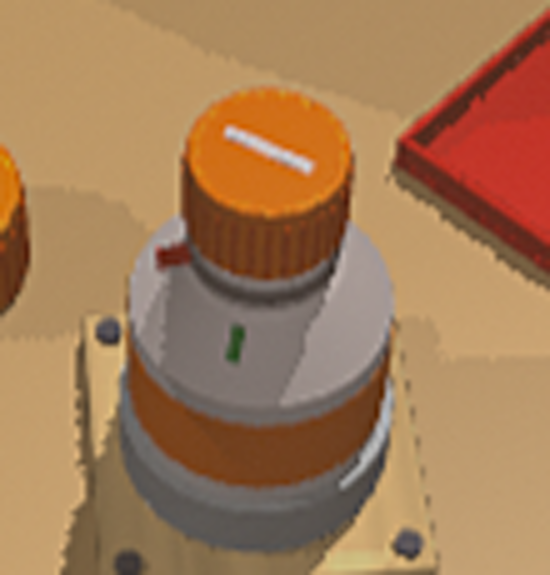

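View pics/side_z.png

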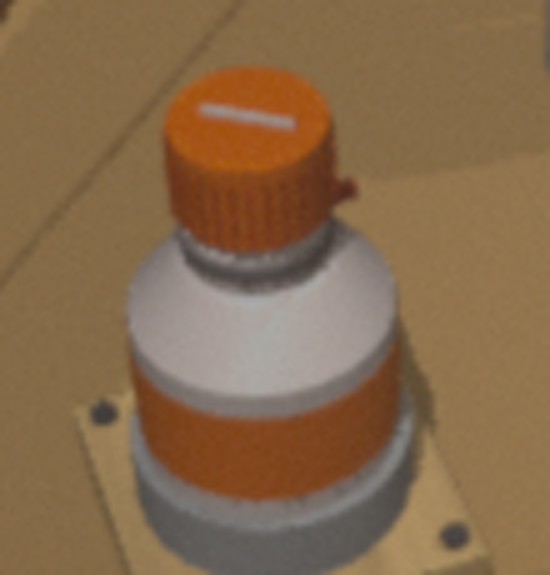

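The tab sits at about (324,241) and the green mark at about (337,259) in the scene image. I'll work out their angles.

Run:
```python
from h import *
c=pickle.load(open('scene.pkl','rb'));d=pickle.load(open('side.pkl','rb'))
ax=np.array([543.4,20.4])
for nm,uv,z in(('tab',(324,241.2),149),('tab',(324,241.2),144),('green',(337,258.6),125)):
    p=ray(c,*uv,z)[:2]-ax;print(nm,z,p.round(1),np.hypot(*p).round(1),np.degrees(np.arctan2(p[1],p[0])).round(1))
P=pts(c);print('green depth',P[258,337],'tab',P[241,322:326].round(0))
A=[];b=[]
for cam,uv in((c,(324,241.2)),(d,(225+346/5,195+190/5))):
    o=-cam['R'].T@cam['t'];r=cam['R'].T@np.linalg.inv(cam['mtx'])@[*uv,1];r/=np.linalg.norm(r);M=np.eye(3)-np.outer(r,r);A.append(M);b.append(M@o)
X=np.linalg.solve(sum(A),sum(b));print('tri tab',X)
p=X[:2]-ax;print(np.hypot(*p),np.degrees(np.arctan2(p[1],p[0])))
```

```text
tab 149 [-15.  -30.7] 34.2 -116.1
tab 144 [-17.4 -27.9] 32.9 -121.9
green 125 [ 12.1 -30.5] 32.8 -68.3
green depth [556.32948805 -11.19886508 128.78692806] tab [[523.  -9. 144.]
 [526. -10. 146.]
 [526.  -7. 144.]
 [526.  -5. 142.]]
tri tab [523.88043339  -5.20951562 139.75617077]
32.20032252672491 -127.31464086433212
```

Emit:
servo_tool:
  series:
    - {"x": 1.0,"y": 1.2,"z": 0.5,"claw": 1}
    - {"x": 1.6,"y": 2.4,"z": 0.8,"claw": 1}
    - {"x": 2.2,"y": 3.6,"z": 1,"claw": 1}
    - {"x": 2.8,"y": 4.8,"z": 1,"claw": 1}
    - {"x": 3.3,"y": 6.0,"z": 1,"claw": 1}
    - {"x": 3.8,"y": 7.2,"z": 1,"claw": 1}
    - {"x": 4.3,"y": 8.4,"z": 1,"claw": 1}
    - {"x": 4.8,"y": 9.6,"z": 1,"claw": 1}
    - {"x": 5.3,"y": 10.8,"z": 1,"claw": 1}
    - {"x": 5.8,"y": 12.0,"z": 1,"claw": 1}

```text
schema error: expected keys x, y, z, wx, wy, wz, claw
```

Emit:
servo_tool:
  series:
    - {"x": 0.5,"y": 1.2,"z": 0.5,"wx": 0,"wy": 0,"wz": 0,"claw": 1}
    - {"x": 1.1,"y": 2.4,"z": 0.8,"wx": 0,"wy": 0,"wz": 0,"claw": 1}
    - {"x": 1.6,"y": 3.6,"z": 1,"wx": 0,"wy": 0,"wz": 0,"claw": 1}
    - {"x": 2.1,"y": 4.8,"z": 1,"wx": 0,"wy": 0,"wz": 0,"claw": 1}
    - {"x": 2.6,"y": 6.0,"z": 1,"wx": 0,"wy": 0,"wz": 0,"claw": 1}
    - {"x": 3.1,"y": 7.2,"z": 1,"wx": 0,"wy": 0,"wz": 0,"claw": 1}
    - {"x": 3.6,"y": 8.4,"z": 1,"wx": 0,"wy": 0,"wz": 0,"claw": 1}
    - {"x": 4.2,"y": 9.6,"z": 1,"wx": 0,"wy": 0,"wz": 0,"claw": 1}
    - {"x": 4.7,"y": 10.8,"z": 1,"wx": 0,"wy": 0,"wz": 0,"claw": 1}
    - {"x": 5.2,"y": 12.0,"z": 1,"wx": 0,"wy": 0,"wz": 0,"claw": 1}

```text
time: 0.93
ee_pos: [434.6, -224.8, 277.0]
ee_rot: [[0.904, 0.428, -0.001], [0.428, -0.904, 0.002], [0.0, -0.002, -1.0]]
wrist_force: [0.8, -0.8, -0.8]
width: 1.001
```

Emit:
servo_tool:
  series:
    - {"x": 0.5,"y": 1.2,"z": 0,"wx": 0,"wy": 0,"wz": 0,"claw": 1}
    - {"x": 1.1,"y": 2.4,"z": 0,"wx": 0,"wy": 0,"wz": 0,"claw": 1}
    - {"x": 1.6,"y": 3.6,"z": 0,"wx": 0,"wy": 0,"wz": 0,"claw": 1}
    - {"x": 2.1,"y": 4.8,"z": 0,"wx": 0,"wy": 0,"wz": 0,"claw": 1}
    - {"x": 2.6,"y": 6.0,"z": 0,"wx": 0,"wy": 0,"wz": 0,"claw": 1}
    - {"x": 3.1,"y": 7.2,"z": -0.5,"wx": 0,"wy": 0,"wz": 0,"claw": 1}
    - {"x": 3.63,"y": 8.17,"z": -1,"wx": 0,"wy": 0,"wz": 0,"claw": 1}
    - {"x": 3.63,"y": 8.17,"z": -1.4,"wx": 0,"wy": 0,"wz": 0,"claw": 1}
    - {"x": 3.63,"y": 8.17,"z": -1.4,"wx": 0,"wy": 0,"wz": 0,"claw": 1}
    - {"x": 3.63,"y": 8.17,"z": -1.4,"wx": 0,"wy": 0,"wz": 0,"claw": 1}

```text
time: 1.77
ee_pos: [542.7, 20.2, 233.9]
ee_rot: [[0.904, 0.428, -0.003], [0.428, -0.904, 0.002], [-0.002, -0.003, -1.0]]
wrist_force: [-0.6, 0.7, -0.1]
width: 0.997
```

```bash
cat > look.py <<'E'
import sys
from workcell import bot
from h import *
tag=sys.argv[1]
for n in sys.argv[2:]:
    c=bot.read_camera(n);pickle.dump(c,open(f'{n}_{tag}.pkl','wb'));cv2.imwrite(f'pics/{n}_{tag}.png',c['image'][:,:,::-1])
    if n=='wrist': print(c['mtx'].tolist(),c['R'].round(3).tolist(),c['t'])
s=bot.sense();print({k:np.round(v,3).tolist() for k,v in s.items() if k not in('tau','qd')})
E
python3 look.py a wrist scene
```

```text
[[371.64829954431775, 0.0, 317.76592418483756], [0.0, 371.64829954431775, 246.80062125308473], [0.0, 0.0, 1.0]] [[0.43, -0.903, -0.003], [-0.857, -0.409, 0.315], [-0.286, -0.132, -0.949]] [-214.61450946  435.71091031  524.11036061]
{'time': 1.867, 'joint_pos': [-0.174, 0.008, 1.842, 0.002, 1.292, 0.955], 'ee_pos': [543.56, 19.234, 235.715], 'ee_rot': [[0.904, 0.427, 0.0], [0.427, -0.904, 0.002], [0.001, -0.001, -1.0]], 'wrist_force': [0.357, -0.138, 0.994], 'ft_torque': [-0.036, -0.014, 0.016], 'width': 1.0}
```

View pics/wrist_a.png

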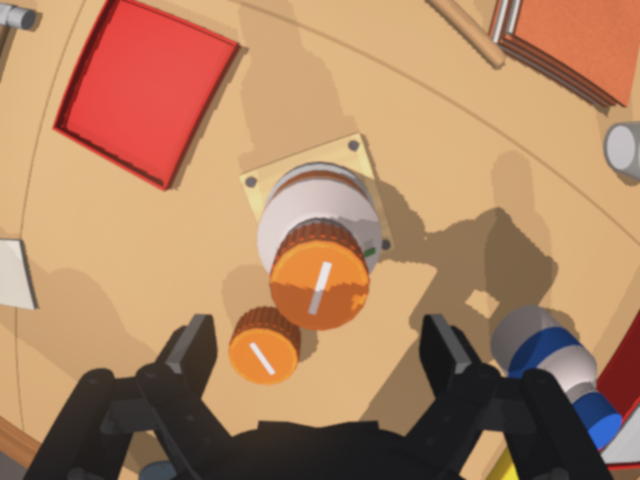

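View pics/scene_a.png

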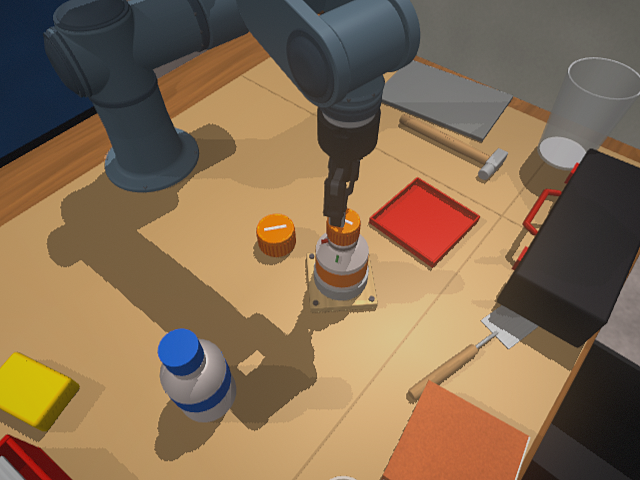

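The wrist view shows the cap's top at about (319,284), midway between the fingers at columns 205 and 432. I'll check its position using a fisheye ray.

```bash
cat >> h.py <<'E'
def fray(c,u,v,z):
    K=c['mtx'];x=np.array([u-K[0,2],v-K[1,2]]);r=np.hypot(*x);a=r/K[0,0]
    d=c['R'].T@np.array([*(x/r*np.sin(a)),np.cos(a)]);o=-c['R'].T@c['t'];return o+d*(z-o[2])/d[2]
E
python3 - <<'E'
from h import *
c=pickle.load(open('wrist_a.pkl','rb'));H=hsv(c)
m=cv2.inRange(H,(5,150,170),(20,255,255));m2=m.copy()
# bright lit + shaded top: fit by edges
o=cv2.inRange(H,(5,120,60),(20,255,255))
P=[fray(c,u,v,186)[:2] for u,v in((270,285),(369,285),(319,329),(300,327),(338,327),(283,312),(357,312))]
P=np.array(P);A=np.c_[2*P,np.ones(len(P))];s=np.linalg.lstsq(A,(P**2).sum(1),rcond=None)[0]
print(s[:2],np.sqrt(s[2]+s[:2]@s[:2]))
print('tray floor corner wrist',[fray(c,*p,18)[:2].round(0).tolist() for p in((108,0),(240,46),(167,188),(54,127))])
E
```

```text
[543.67209466  19.24951219] 25.1942650961099
tray floor corner wrist [[659.0, 312.0], [656.0, 153.0], [504.0, 166.0], [513.0, 323.0]]
```

Emit:
servo_tool:
  force: 70
  series:
    - {"x": 0,"y": 0,"z": -0.7,"wx": 0,"wy": 0,"wz": 0,"claw": 1}
    - {"x": 0,"y": 0.02,"z": -1.4,"wx": 0,"wy": 0,"wz": 0,"claw": 1}
    - {"x": 0,"y": 0.02,"z": -2.0,"wx": 0,"wy": 0,"wz": 0,"claw": 1}
    - {"x": 0,"y": 0.02,"z": -2.07,"wx": 0,"wy": 0,"wz": 0,"claw": 1}
    - {"x": 0,"y": 0.02,"z": -2.07,"wx": 0,"wy": 0,"wz": 0,"claw": 1}

```text
time: 2.28
ee_pos: [543.1, 18.9, 173.5]
ee_rot: [[0.905, 0.425, -0.001], [0.425, -0.905, 0.002], [0.0, -0.002, -1.0]]
wrist_force: [-0.1, 0.3, 0.2]
width: 0.994
```

```bash
python3 look.py b scene side; python3 -c "
import cv2
a=cv2.imread('pics/scene_b.png')[150:300,260:420];b=cv2.imread('pics/side_b.png')[150:300,200:360]
cv2.imwrite('pics/zb.png',cv2.resize(cv2.hconcat([a,b]),None,fx=2.5,fy=2.5))"
```

```text
{'time': 2.383, 'joint_pos': [-0.174, 0.077, 1.887, 0.002, 1.174, 0.956], 'ee_pos': [544.488, 19.05, 175.429], 'ee_rot': [[0.905, 0.426, 0.003], [0.426, -0.905, 0.001], [0.003, 0.0, -1.0]], 'wrist_force': [-0.097, -1.22, 0.112], 'ft_torque': [0.016, -0.013, 0.012], 'width': 0.994}
```

View pics/zb.png

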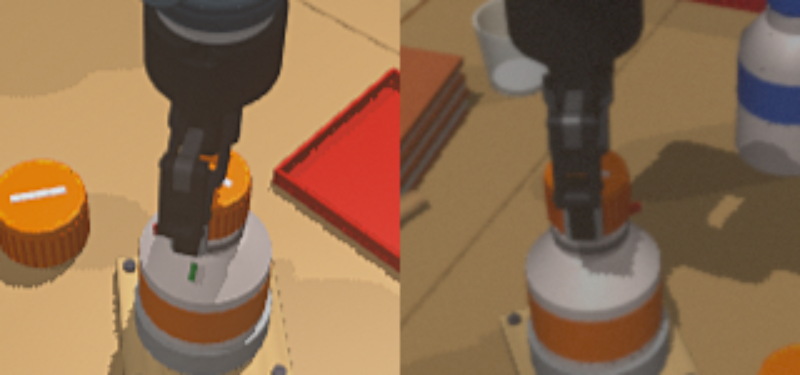

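The pictures show the fingers straddling the cap, with the tips around the rim and clear of the tab. I'll close the gripper now.

Emit:
servo_tool:
  force: 70
  series:
    - {"x": 0,"y": 0.02,"z": 0,"wx": 0,"wy": 0,"wz": 0,"claw": 0.4}
    - {"x": 0,"y": 0.02,"z": 0,"wx": 0,"wy": 0,"wz": 0,"claw": 0.1}
    - {"x": 0,"y": 0.02,"z": 0,"wx": 0,"wy": 0,"wz": 0,"claw": -1}
    - {"x": 0,"y": 0.02,"z": 0,"wx": 0,"wy": 0,"wz": 0,"claw": -1}
    - {"x": 0,"y": 0.02,"z": 0,"wx": 0,"wy": 0,"wz": 0,"claw": -1}
    - {"x": 0,"y": 0.02,"z": 0,"wx": 0,"wy": 0,"wz": 0,"claw": -1}
    - {"x": 0,"y": 0.02,"z": 0,"wx": 0,"wy": 0,"wz": 0,"claw": -1}

```text
time: 2.97
ee_pos: [545.1, 20.0, 177.2]
ee_rot: [[0.905, 0.426, 0.005], [0.426, -0.905, 0.002], [0.005, 0.0, -1.0]]
wrist_force: [-3.0, 2.8, 6.5]
width: 0.593
```

```bash
python3 look.py c scene side; python3 -c "
import cv2
a=cv2.imread('pics/scene_c.png')[150:300,260:420];b=cv2.imread('pics/side_c.png')[150:300,200:360]
cv2.imwrite('pics/zc.png',cv2.resize(cv2.hconcat([a,b]),None,fx=2.5,fy=2.5))"
```

```text
{'time': 3.067, 'joint_pos': [-0.172, 0.076, 1.885, 0.003, 1.176, 0.957], 'ee_pos': [545.081, 20.026, 177.158], 'ee_rot': [[0.905, 0.426, 0.005], [0.426, -0.905, 0.002], [0.005, 0.0, -1.0]], 'wrist_force': [-2.604, 1.208, 5.163], 'ft_torque': [0.333, 0.387, -0.025], 'width': 0.594}
```

View pics/zc.png

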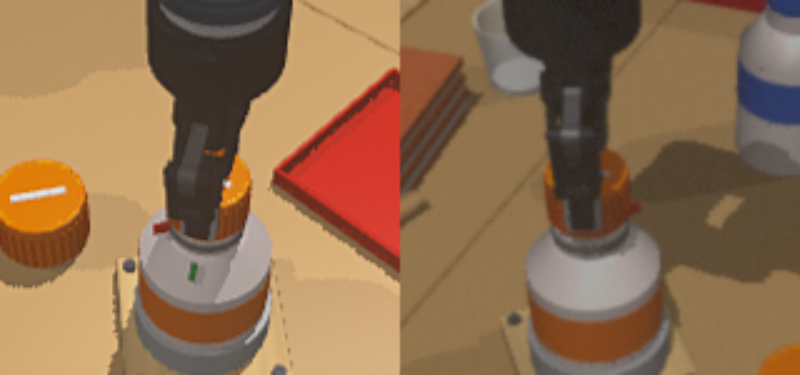

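The cap is gripped at an opening of about 51 mm and the tips are above the tab. Next I'll press down gradually and watch the force.

Emit:
servo_tool:
  series:
    - {"x": 0,"y": 0,"z": -0.07,"wx": 0,"wy": 0,"wz": 0,"claw": -1}
    - {"x": 0,"y": 0,"z": -0.14,"wx": 0,"wy": 0,"wz": 0,"claw": -1}
    - {"x": 0,"y": 0,"z": -0.14,"wx": 0,"wy": 0,"wz": 0,"claw": -1}

```text
time: 3.32
ee_pos: [545.3, 20.2, 175.4]
ee_rot: [[0.904, 0.427, 0.004], [0.427, -0.904, 0.001], [0.005, 0.001, -1.0]]
wrist_force: [-7.1, 0.7, 10.3]
width: 0.59
```

Emit:
servo_tool:
  series:
    - {"x": -0.04,"y": 0,"z": -0.1,"wx": 0,"wy": 0,"wz": 0,"claw": -1}
    - {"x": -0.04,"y": 0,"z": -0.2,"wx": 0,"wy": 0,"wz": 0,"claw": -1}
    - {"x": -0.04,"y": 0,"z": -0.2,"wx": 0,"wy": 0,"wz": 0,"claw": -1}

```text
time: 3.57
ee_pos: [545.4, 20.2, 174.4]
ee_rot: [[0.904, 0.427, 0.007], [0.427, -0.904, 0.001], [0.007, 0.002, -1.0]]
wrist_force: [-11.8, 2.0, 23.0]
width: 0.591
```

Emit:
servo_tool:
  series:
    - {"x": -0.1,"y": 0,"z": -0.2,"wx": 0,"wy": 0,"wz": 0.08,"claw": -1}
    - {"x": -0.1,"y": 0,"z": -0.2,"wx": 0,"wy": 0,"wz": 0.16,"claw": -1}
    - {"x": -0.1,"y": 0,"z": -0.2,"wx": 0,"wy": 0,"wz": 0.24,"claw": -1}

```text
time: 3.82
ee_pos: [545.3, 20.7, 173.4]
ee_rot: [[0.774, 0.633, 0.014], [0.633, -0.774, 0.003], [0.013, 0.006, -1.0]]
wrist_force: [-2.5, 4.6, 17.0]
width: 0.591
```

```bash
python3 -c "
from workcell import bot
s=bot.sense();print(s['wrist_force'].round(1) if hasattr(s['wrist_force'],'round') else s['wrist_force'],s['ft_torque'],s['joint_pos'],s['ee_pos'])"
```

```text
[-2.5  4.6 17. ] [ 0.80107951  0.49472637 -0.08746278] [-0.17243564  0.0760346   1.89288522  0.00628913  1.15964164  0.71082862] [545.27129402  20.71572412 173.37103551]
```

Emit:
servo_tool:
  series:
    - {"x": -0.06,"y": -0.02,"z": -0.25,"wx": -0.01,"wy": 0.02,"wz": 0.08,"claw": -1}
    - {"x": -0.06,"y": -0.02,"z": -0.25,"wx": -0.01,"wy": 0.02,"wz": 0.16,"claw": -1}
    - {"x": -0.06,"y": -0.02,"z": -0.25,"wx": -0.01,"wy": 0.02,"wz": 0.24,"claw": -1}
    - {"x": -0.06,"y": -0.02,"z": -0.25,"wx": -0.01,"wy": 0.02,"wz": 0.32,"claw": -1}

```text
time: 4.15
ee_pos: [545.4, 21.4, 172.6]
ee_rot: [[0.533, 0.846, -0.003], [0.846, -0.533, -0.003], [-0.004, -0.001, -1.0]]
wrist_force: [-12.8, 6.8, 31.4]
width: 0.589
```

```bash
cat > s.py <<'E'
from workcell import bot
s=bot.sense();print(s['wrist_force'],s['ft_torque'],s['joint_pos'][5],s['ee_pos'])
E
python3 s.py
```

```text
[-12.75242932   6.75982957  31.35265344] [ 1.30564875  2.41397647 -0.4790736 ] 0.39685529172112594 [545.37410834  21.37320283 172.55381613]
```

Emit:
servo_tool:
  series:
    - {"x": -0.11,"y": -0.05,"z": -0.19,"wx": 0.0,"wy": 0.0,"wz": 0.08,"claw": -1}
    - {"x": -0.11,"y": -0.05,"z": -0.19,"wx": 0.0,"wy": 0.0,"wz": 0.16,"claw": -1}
    - {"x": -0.11,"y": -0.05,"z": -0.19,"wx": 0.0,"wy": 0.0,"wz": 0.24,"claw": -1}
    - {"x": -0.11,"y": -0.05,"z": -0.19,"wx": 0.0,"wy": 0.0,"wz": 0.32,"claw": -1}

```text
time: 4.48
ee_pos: [544.7, 21.4, 172.8]
ee_rot: [[0.237, 0.971, 0.005], [0.971, -0.237, -0.0], [0.001, 0.005, -1.0]]
wrist_force: [-6.9, 7.8, 24.0]
width: 0.592
```

```bash
python3 s.py;  python3 look.py d scene side; python3 -c "
import cv2
a=cv2.imread('pics/scene_d.png')[150:300,260:420];b=cv2.imread('pics/side_d.png')[150:300,200:360]
cv2.imwrite('pics/zd.png',cv2.resize(cv2.hconcat([a,b]),None,fx=2.5,fy=2.5))"
```

```text
[-6.9410087   7.8454249  23.95030263] [ 1.41886404  1.37218983 -0.40921933] 0.07052613697764938 [544.67183303  21.38702004 172.75415653]
{'time': 4.583, 'joint_pos': [-0.169, 0.081, 1.889, 0.0, 1.167, 0.072], 'ee_pos': [544.657, 21.317, 172.756], 'ee_rot': [[0.239, 0.971, 0.005], [0.971, -0.239, -0.001], [0.0, 0.005, -1.0]], 'wrist_force': [-6.425, 8.315, 24.01], 'ft_torque': [1.306, 1.333, -0.15], 'width': 0.591}
```

View pics/zd.png

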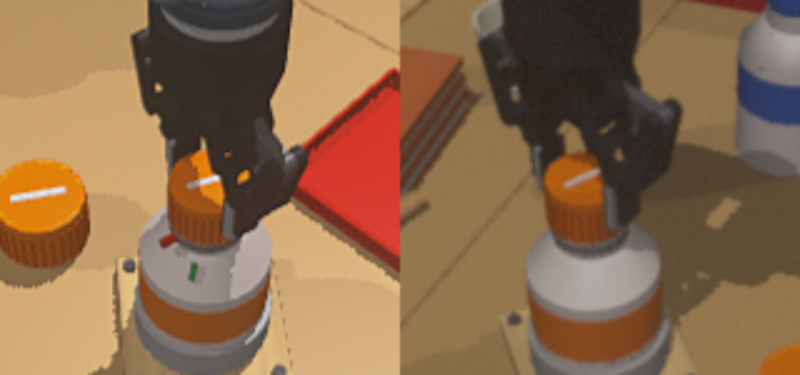

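The tab has moved to about (327,246), so the thread is being driven. I'll continue turning.

Run:
```python
from h import *
c=pickle.load(open('scene_d.pkl','rb'))
for uv in((324,241.2),(326.8,246.4)):
    p=ray(c,*uv,143)[:2]-[543.8,20.5];print(np.hypot(*p),np.degrees(np.arctan2(p[1],p[0])))
```

```text
32.96988634629539 -123.6300237319838
33.48188243152478 -104.1935962933836
```

Emit:
servo_tool:
  series:
    - {"x": -0.12,"y": -0.1,"z": -0.19,"wx": 0.0,"wy": 0.0,"wz": 0.08,"claw": -1}
    - {"x": -0.12,"y": -0.1,"z": -0.19,"wx": 0.0,"wy": 0.0,"wz": 0.16,"claw": -1}
    - {"x": -0.12,"y": -0.1,"z": -0.19,"wx": 0.0,"wy": 0.0,"wz": 0.24,"claw": -1}
    - {"x": -0.12,"y": -0.1,"z": -0.19,"wx": 0.0,"wy": 0.0,"wz": 0.32,"claw": -1}
    - {"x": -0.12,"y": -0.1,"z": -0.19,"wx": 0.0,"wy": 0.0,"wz": 0.4,"claw": -1}

```text
time: 5.0
ee_pos: [543.9, 21.1, 172.9]
ee_rot: [[-0.161, 0.987, 0.012], [0.987, 0.161, 0.007], [0.005, 0.013, -1.0]]
wrist_force: [-5.7, 13.5, 22.6]
width: 0.592
```

```bash
python3 s.py;  python3 look.py e scene side; python3 -c "
import cv2
a=cv2.imread('pics/scene_e.png')[150:300,260:420];b=cv2.imread('pics/side_e.png')[150:300,200:360]
cv2.imwrite('pics/ze.png',cv2.resize(cv2.hconcat([a,b]),None,fx=2.5,fy=2.5))"
```

```text
[-5.71903207 13.49015547 22.57221339] [ 2.14688897  1.04813472 -0.3108558 ] -0.33893073155760806 [543.88028219  21.09084917 172.92131733]
{'time': 5.1, 'joint_pos': [-0.174, 0.074, 1.896, 0.009, 1.161, -0.337], 'ee_pos': [543.893, 20.995, 172.92], 'ee_rot': [[-0.159, 0.987, 0.012], [0.987, 0.159, 0.006], [0.004, 0.013, -1.0]], 'wrist_force': [-4.688, 12.94, 22.736], 'ft_torque': [2.064, 0.974, -0.128], 'width': 0.587}
```

View pics/ze.png

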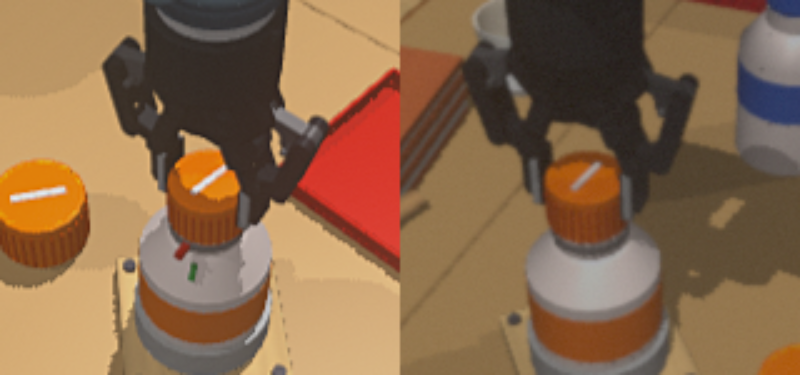

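Emit:
servo_tool:
  series:
    - {"x": -0.1,"y": 0.03,"z": -0.19,"wx": -0.005,"wy": 0.008,"wz": 0.08,"claw": -1}
    - {"x": -0.1,"y": 0.03,"z": -0.19,"wx": -0.005,"wy": 0.008,"wz": 0.16,"claw": -1}
    - {"x": -0.1,"y": 0.03,"z": -0.19,"wx": -0.005,"wy": 0.008,"wz": 0.24,"claw": -1}
    - {"x": -0.1,"y": 0.03,"z": -0.19,"wx": -0.005,"wy": 0.008,"wz": 0.32,"claw": -1}
    - {"x": -0.1,"y": 0.03,"z": -0.19,"wx": -0.005,"wy": 0.008,"wz": 0.4,"claw": -1}

```text
time: 5.52
ee_pos: [543.4, 21.6, 172.9]
ee_rot: [[-0.534, 0.846, 0.008], [0.846, 0.534, 0.003], [-0.001, 0.008, -1.0]]
wrist_force: [-7.0, 0.4, 22.3]
width: 0.587
```

```bash
python3 s.py;  python3 look.py f scene side; python3 -c "
import cv2
a=cv2.imread('pics/scene_f.png')[150:300,260:420];b=cv2.imread('pics/side_f.png')[150:300,200:360]
cv2.imwrite('pics/zf.png',cv2.resize(cv2.hconcat([a,b]),None,fx=2.5,fy=2.5))"
```

```text
[-7.02012337  0.43933174 22.29368128] [ 0.08187825  1.27597775 -0.35400219] -0.7357747595696708 [543.44504841  21.59500864 172.87704413]
{'time': 5.617, 'joint_pos': [-0.171, 0.076, 1.894, 0.005, 1.164, -0.734], 'ee_pos': [543.448, 21.542, 172.848], 'ee_rot': [[-0.532, 0.847, 0.008], [0.847, 0.532, 0.003], [-0.002, 0.008, -1.0]], 'wrist_force': [-7.14, 0.892, 21.868], 'ft_torque': [0.095, 1.198, -0.109], 'width': 0.585}
```

View pics/zf.png

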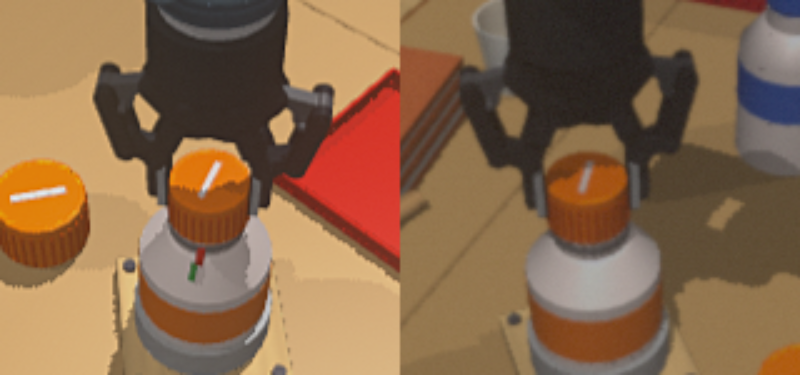

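Run:
```python
from h import *
for t in 'ef':
    c=pickle.load(open(f'scene_{t}.pkl','rb'));H=hsv(c)
    m=cv2.inRange(H,(0,120,60),(5,255,255))|cv2.inRange(H,(174,120,60),(180,255,255));m[:,:315]=0;m[:,365:]=0;m[:235]=0;m[262:]=0
    ys,xs=np.nonzero(m);uv=(xs.mean(),ys.mean());p=ray(c,*uv,143)[:2]-[543.8,20.5]
    print(t,uv,len(xs),np.hypot(*p),np.degrees(np.arctan2(p[1],p[0])))
g=cv2.inRange(H,(45,80,40),(85,255,255));g[:240]=0;g[275:]=0;g[:,:320]=0;g[:,360:]=0
ys,xs=np.nonzero(g);uv=(xs.mean(),ys.mean());p=ray(c,*uv,128)[:2]-[543.8,20.5];print('g',uv,len(xs),np.hypot(*p),np.degrees(np.arctan2(p[1],p[0])))
```

```text
e (np.float64(332.4782608695652), np.float64(249.91304347826087)) 23 32.08193980150651 -84.47011060545582
f (np.float64(339.7368421052632), np.float64(251.78947368421052)) 19 30.822612830749218 -62.57251060930385
g (np.float64(336.7692307692308), np.float64(258.38461538461536)) 13 34.4019896519429 -68.88528506765442
```

The tab at about (340,252) is now roughly 6° past the green mark. I'll turn slightly more, to about 1.4 rad, then try lifting.

Emit:
servo_tool:
  series:
    - {"x": -0.1,"y": 0.0,"z": -0.19,"wx": 0,"wy": 0.005,"wz": 0.06,"claw": -1}
    - {"x": -0.1,"y": 0.0,"z": -0.19,"wx": 0,"wy": 0.005,"wz": 0.12,"claw": -1}
    - {"x": -0.1,"y": 0.0,"z": -0.19,"wx": 0,"wy": 0.005,"wz": 0.12,"claw": -1}

```text
time: 5.87
ee_pos: [543.3, 21.4, 172.9]
ee_rot: [[-0.631, 0.776, 0.009], [0.776, 0.631, 0.003], [-0.004, 0.009, -1.0]]
wrist_force: [-5.9, 1.7, 22.3]
width: 0.585
```

Emit:
servo_tool:
  series:
    - {"x": -0.05,"y": 0.0,"z": -0.1,"wx": 0,"wy": 0,"wz": 0,"claw": -1}
    - {"x": 0,"y": 0.0,"z": 0.05,"wx": 0,"wy": 0,"wz": 0,"claw": -1}
    - {"x": 0,"y": 0.0,"z": 0.2,"wx": 0,"wy": 0,"wz": 0,"claw": -1}
    - {"x": 0,"y": 0.0,"z": 0.3,"wx": 0,"wy": 0,"wz": 0,"claw": -1}
    - {"x": 0,"y": 0.0,"z": 0.3,"wx": 0,"wy": 0,"wz": 0,"claw": -1}

```text
time: 6.28
ee_pos: [543.4, 21.4, 182.5]
ee_rot: [[-0.631, 0.776, 0.01], [0.776, 0.631, 0.003], [-0.004, 0.009, -1.0]]
wrist_force: [0.1, -0.9, 0.3]
width: 0.59
```

```bash
python3 s.py;  python3 look.py g scene side; python3 -c "
import cv2
a=cv2.imread('pics/scene_g.png')[150:300,260:420];b=cv2.imread('pics/side_g.png')[150:300,200:360]
cv2.imwrite('pics/zg.png',cv2.resize(cv2.hconcat([a,b]),None,fx=2.5,fy=2.5))"
```

```text
[ 0.07042705 -0.94554778  0.25337736] [-0.05173814  0.10940269 -0.00061055] -0.8557633508960005 [543.44838214  21.39204499 182.48004754]
{'time': 6.383, 'joint_pos': [-0.171, 0.063, 1.89, 0.005, 1.18, -0.856], 'ee_pos': [543.236, 21.49, 181.687], 'ee_rot': [[-0.631, 0.776, 0.01], [0.776, 0.631, 0.003], [-0.004, 0.009, -1.0]], 'wrist_force': [-0.014, -0.559, -0.284], 'ft_torque': [0.033, 0.037, 0.001], 'width': 0.59}
```

View pics/zg.png

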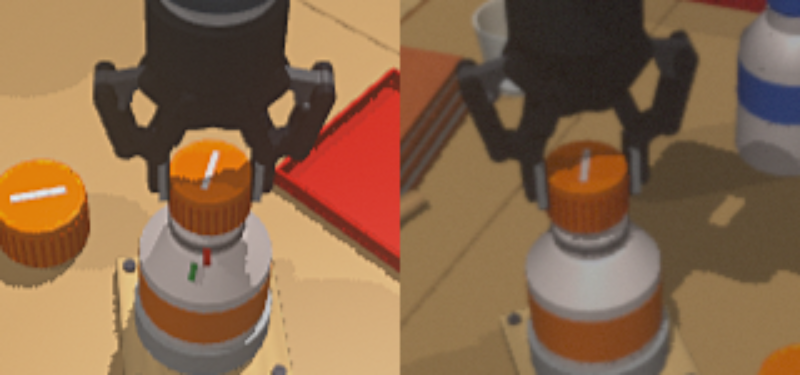

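The cap has come free: force is near zero and it is about 5 mm up. I'll lift it straight clear of the neck.

Emit:
servo_tool:
  series:
    - {"x": 0,"y": 0,"z": 0.4,"wx": 0,"wy": 0,"wz": 0,"claw": -1}
    - {"x": 0,"y": 0,"z": 0.8,"wx": 0,"wy": 0,"wz": 0,"claw": -1}
    - {"x": 0,"y": 0,"z": 1.2,"wx": 0,"wy": 0,"wz": 0,"claw": -1}
    - {"x": 0,"y": 0,"z": 1.6,"wx": 0,"wy": 0,"wz": 0,"claw": -1}
    - {"x": 0,"y": 0,"z": 2.0,"wx": 0,"wy": 0,"wz": 0,"claw": -1}
    - {"x": 0,"y": 0,"z": 2.3,"wx": -0.003,"wy": 0.01,"wz": 0,"claw": -1}
    - {"x": 0,"y": 0,"z": 2.3,"wx": -0.003,"wy": 0.01,"wz": 0,"claw": -1}

```text
time: 6.97
ee_pos: [544.8, 21.3, 254.4]
ee_rot: [[-0.631, 0.776, 0.005], [0.776, 0.631, -0.001], [-0.004, 0.003, -1.0]]
wrist_force: [-0.0, -0.8, -0.5]
width: 0.59
```

```bash
python3 look.py h scene side; python3 -c "
import cv2
a=cv2.imread('pics/scene_h.png')[120:300,260:420];b=cv2.imread('pics/side_h.png')[120:300,200:360]
cv2.imwrite('pics/zh.png',cv2.resize(cv2.hconcat([a,b]),None,fx=2.5,fy=2.5))"
```

```text
{'time': 7.067, 'joint_pos': [-0.169, -0.007, 1.827, -0.0, 1.32, -0.852], 'ee_pos': [543.535, 21.459, 251.537], 'ee_rot': [[-0.631, 0.776, 0.001], [0.776, 0.631, -0.0], [-0.001, 0.001, -1.0]], 'wrist_force': [0.143, 0.658, -0.704], 'ft_torque': [-0.026, 0.018, 0.009], 'width': 0.587}
```

View pics/zh.png

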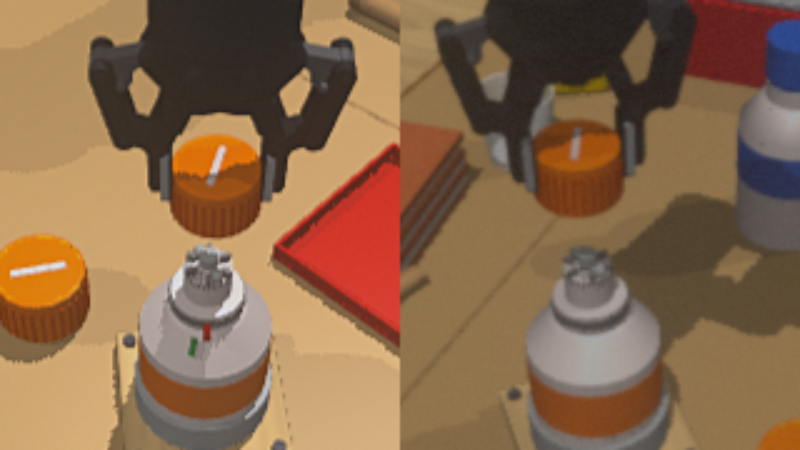

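The cap is in the gripper, clear of the neck, and its white line is still visible on top. Next I move over the tray.

Emit:
servo_tool:
  series:
    - {"x": 0.2,"y": 0.8,"z": 0,"wx": 0,"wy": 0,"wz": 0,"claw": -1}
    - {"x": 0.4,"y": 1.8,"z": 0,"wx": 0,"wy": 0,"wz": 0,"claw": -1}
    - {"x": 0.6,"y": 2.8,"z": 0,"wx": 0,"wy": 0,"wz": 0,"claw": -1}
    - {"x": 0.8,"y": 3.8,"z": 0,"wx": 0,"wy": 0,"wz": 0,"claw": -1}
    - {"x": 1.0,"y": 4.8,"z": -0.5,"wx": 0,"wy": 0,"wz": 0,"claw": -1}
    - {"x": 1.2,"y": 5.8,"z": -1.2,"wx": 0,"wy": 0,"wz": 0,"claw": -1}
    - {"x": 1.31,"y": 6.6,"z": -2.0,"wx": 0,"wy": 0,"wz": 0,"claw": -1}
    - {"x": 1.31,"y": 7.3,"z": -3,"wx": 0,"wy": 0,"wz": 0,"claw": -1}
    - {"x": 1.31,"y": 7.3,"z": -4,"wx": 0,"wy": 0,"wz": 0,"claw": -1}
    - {"x": 1.31,"y": 7.3,"z": -5,"wx": 0,"wy": 0,"wz": 0,"claw": -1}

```text
time: 7.9
ee_pos: [581.9, 241.7, 99.3]
ee_rot: [[-0.633, 0.774, -0.0], [0.774, 0.633, -0.0], [-0.0, -0.0, -1.0]]
wrist_force: [0.8, -1.3, -0.3]
width: 0.591
```

```bash
python3 look.py i scene side
python3 - <<'E'
from h import *
for n in('scene','side'):
    c=pickle.load(open(n+'_i.pkl','rb'));P=pts(c);o=cv2.inRange(hsv(c),(5,150,60),(20,255,255))>0
    q=P[o&(abs(P[...,0]-583)<40)&(abs(P[...,1]-241)<40)&(P[...,2]>40)]
    if len(q): print(n,len(q),np.percentile(q[:,2],[2,50,90,97]).round(1),np.median(q[q[:,2]>np.percentile(q[:,2],80)],0).round(1))
a=cv2.imread('pics/scene_i.png')[80:290,320:510];b=cv2.imread('pics/side_i.png')[270:480,90:280]
cv2.imwrite('pics/zi.png',cv2.resize(cv2.hconcat([a,b]),None,fx=2,fy=2))
E
```

```text
{'time': 8.0, 'joint_pos': [0.212, 0.372, 1.704, -0.001, 1.079, -0.471], 'ee_pos': [577.912, 239.709, 94.573], 'ee_rot': [[-0.631, 0.775, -0.012], [0.775, 0.631, -0.003], [0.005, -0.011, -1.0]], 'wrist_force': [-0.178, -0.391, -1.508], 'ft_torque': [-0.018, -0.008, -0.064], 'width': 0.591}
scene 697 [ 79.8 107.4 109.6 111.1] [583.6 239.1 109.6]
side 1347 [ 68.9  99.  100.7 101.4] [579.3 242.3 100.7]
```

View pics/zi.png

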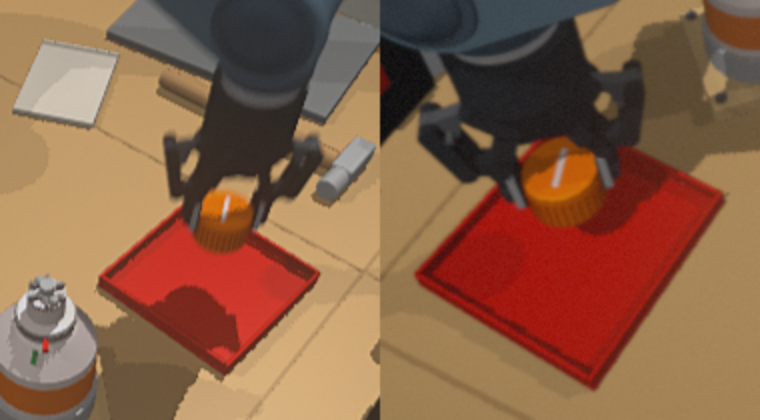

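Over the tray, with the cap still upright in the jaws. I'll settle first, then descend.

Emit:
servo_tool:
  series:
    - {"x": 0.1,"y": 0.03,"z": -0.5,"wx": 0,"wy": -0.012,"wz": 0,"claw": -1}
    - {"x": 0.1,"y": 0.03,"z": -1,"wx": 0,"wy": -0.012,"wz": 0,"claw": -1}
    - {"x": 0.1,"y": 0.03,"z": -1.4,"wx": 0,"wy": -0.012,"wz": 0,"claw": -1}
    - {"x": 0.1,"y": 0.03,"z": -1.6,"wx": 0,"wy": -0.012,"wz": 0,"claw": -1}
    - {"x": 0.1,"y": 0.03,"z": -1.6,"wx": 0,"wy": -0.012,"wz": 0,"claw": -1}
    - {"x": 0.1,"y": 0.03,"z": -1.6,"wx": 0,"wy": -0.012,"wz": 0,"claw": -1}
    - {"x": 0.1,"y": 0.03,"z": -1.6,"wx": 0,"wy": -0.012,"wz": 0,"claw": -1}

```text
time: 8.58
ee_pos: [581.8, 240.7, 47.8]
ee_rot: [[-0.631, 0.775, 0.002], [0.775, 0.631, -0.003], [-0.003, -0.0, -1.0]]
wrist_force: [0.1, 0.3, -0.4]
width: 0.59
```

Emit:
servo_tool:
  series:
    - {"x": 0,"y": 0,"z": -0.2,"wx": 0,"wy": 0.002,"wz": 0,"claw": -1}
    - {"x": 0,"y": 0,"z": -0.4,"wx": 0,"wy": 0.002,"wz": 0,"claw": -1}
    - {"x": 0,"y": 0,"z": -0.5,"wx": 0,"wy": 0.002,"wz": 0,"claw": -1}
    - {"x": 0,"y": 0,"z": -0.53,"wx": 0,"wy": 0.002,"wz": 0,"claw": -1}
    - {"x": 0,"y": 0,"z": -0.53,"wx": 0,"wy": 0.002,"wz": 0,"claw": -1}

```text
time: 9.0
ee_pos: [581.3, 240.7, 31.2]
ee_rot: [[-0.631, 0.775, -0.001], [0.775, 0.631, -0.003], [-0.001, -0.003, -1.0]]
wrist_force: [-0.5, 1.2, -0.4]
width: 0.588
```

Emit:
servo_tool:
  series:
    - {"x": 0,"y": 0,"z": -0.04,"wx": 0,"wy": 0,"wz": 0,"claw": -1}
    - {"x": 0,"y": 0,"z": -0.08,"wx": 0,"wy": 0,"wz": 0,"claw": -1}
    - {"x": 0,"y": 0,"z": -0.08,"wx": 0,"wy": 0,"wz": 0,"claw": -1}

```text
time: 9.25
ee_pos: [581.7, 240.7, 29.8]
ee_rot: [[-0.632, 0.775, -0.001], [0.775, 0.632, -0.003], [-0.002, -0.003, -1.0]]
wrist_force: [-2.5, -0.4, 4.6]
width: 0.595
```

Contact with the tray floor shows as 4.6 N. I'll release and retreat.

Emit:
servo_tool:
  series:
    - {"x": 0,"y": 0,"z": 0,"wx": 0,"wy": 0,"wz": 0,"claw": 0.25}
    - {"x": 0,"y": 0,"z": 0,"wx": 0,"wy": 0,"wz": 0,"claw": 0.4}
    - {"x": 0,"y": 0,"z": 0,"wx": 0,"wy": 0,"wz": 0,"claw": 0.6}
    - {"x": 0,"y": 0,"z": 0,"wx": 0,"wy": 0,"wz": 0,"claw": 0.9}
    - {"x": 0,"y": 0,"z": 0,"wx": 0,"wy": 0,"wz": 0,"claw": 0.9}
    - {"x": 0,"y": 0,"z": 0,"wx": 0,"wy": 0,"wz": 0,"claw": 0.9}

```text
time: 9.75
ee_pos: [581.6, 240.7, 29.7]
ee_rot: [[-0.632, 0.775, -0.001], [0.775, 0.632, -0.003], [-0.002, -0.003, -1.0]]
wrist_force: [-0.0, 0.8, 0.6]
width: 0.953
```

```bash
python3 look.py j scene side
python3 - <<'E'
from h import *
a=cv2.imread('pics/scene_j.png')[80:290,320:510];b=cv2.imread('pics/side_j.png')[270:480,90:280]
cv2.imwrite('pics/zj.png',cv2.resize(cv2.hconcat([a,b]),None,fx=2,fy=2))
E
```

```text
{'time': 9.85, 'joint_pos': [0.214, 0.474, 1.707, -0.003, 0.963, -0.468], 'ee_pos': [581.638, 240.669, 29.754], 'ee_rot': [[-0.631, 0.775, -0.001], [0.775, 0.631, -0.003], [-0.002, -0.003, -1.0]], 'wrist_force': [-0.503, 0.482, 0.798], 'ft_torque': [-0.018, 0.011, -0.024], 'width': 0.949}
```

View pics/zj.png

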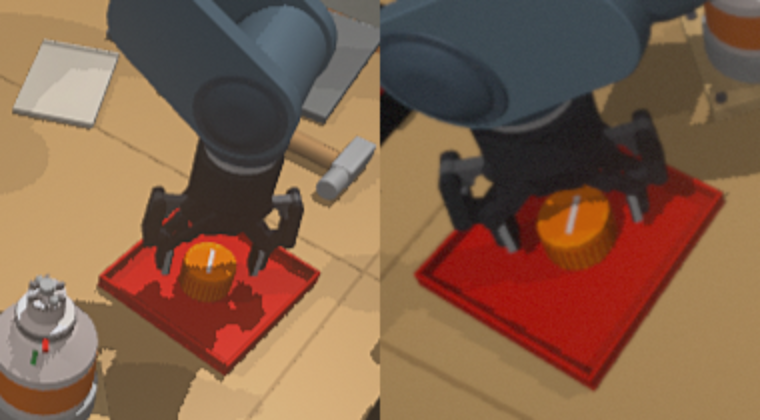

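The jaws are clear on both sides and the cap stands in the tray. I'll retreat upward.

Emit:
servo_tool:
  series:
    - {"x": 0,"y": 0,"z": 0.4,"wx": 0,"wy": 0,"wz": 0,"claw": 1}
    - {"x": 0,"y": 0,"z": 1,"wx": 0,"wy": 0,"wz": 0,"claw": 1}
    - {"x": 0,"y": 0,"z": 2,"wx": 0,"wy": 0,"wz": 0,"claw": 1}
    - {"x": 0,"y": 0,"z": 3,"wx": 0,"wy": 0,"wz": 0,"claw": 1}
    - {"x": 0,"y": 0,"z": 4,"wx": 0,"wy": 0,"wz": 0,"claw": 1}
    - {"x": 0,"y": 0,"z": 5,"wx": 0,"wy": 0,"wz": 0,"claw": 1}
    - {"x": 0,"y": 0,"z": 6,"wx": 0,"wy": 0,"wz": 0,"claw": 1}
    - {"x": 0,"y": 0,"z": 6,"wx": 0,"wy": 0,"wz": 0,"claw": 1}
    - {"x": 0,"y": 0,"z": 6,"wx": 0,"wy": 0,"wz": 0,"claw": 1}

```text
time: 10.6
ee_pos: [583.0, 241.0, 213.4]
ee_rot: [[-0.632, 0.775, 0.005], [0.775, 0.632, -0.002], [-0.004, 0.002, -1.0]]
wrist_force: [0.2, 0.6, -0.6]
width: 1.001
```

```bash
python3 look.py k scene side
python3 - <<'E'
from h import *
for n in('scene','side'):
    c=pickle.load(open(n+'_k.pkl','rb'));P=pts(c);o=cv2.inRange(hsv(c),(5,150,60),(20,255,255))>0
    m=o&(abs(P[...,0]-583)<40)&(abs(P[...,1]-241)<40)&(P[...,2]>33)
    q=P[m]
    A=np.c_[q[:,:2]-q[:,:2].mean(0),np.ones(len(q))];s=np.linalg.lstsq(A,q[:,2],rcond=None)[0]
    print(n,len(q),q.mean(0).round(1),'slope',s[:2].round(3))
    H=hsv(c);b=cv2.inRange(H,(100,150,90),(125,255,255));k,l,st,ce=cv2.connectedComponentsWithStats(b)
    c0=pickle.load(open(n+'.pkl','rb'));d=np.abs(c0['image'].astype(int)-c['image']).sum(2)
    print('hardener diff',(d[320:430,150:240]>90).sum() if n=='scene' else (d[125:220,325:385]>90).sum())
a=cv2.imread('pics/scene_k.png');cv2.imwrite('pics/zk.png',cv2.resize(a,None,fx=1.2,fy=1.2))
E
```

```text
{'time': 10.7, 'joint_pos': [0.214, 0.235, 1.644, -0.003, 1.266, -0.469], 'ee_pos': [581.047, 240.541, 209.218], 'ee_rot': [[-0.632, 0.775, -0.002], [0.775, 0.632, -0.003], [-0.001, -0.004, -1.0]], 'wrist_force': [-0.198, 0.317, -0.38], 'ft_torque': [0.017, 0.001, 0.018], 'width': 1.003}
scene 412 [581.8 236.4  38.3] slope [-0.025  0.023]
hardener diff 28
side 869 [580.7 240.9  44.1] slope [-0.891 -0.839]
hardener diff 7
```

View pics/zk.png

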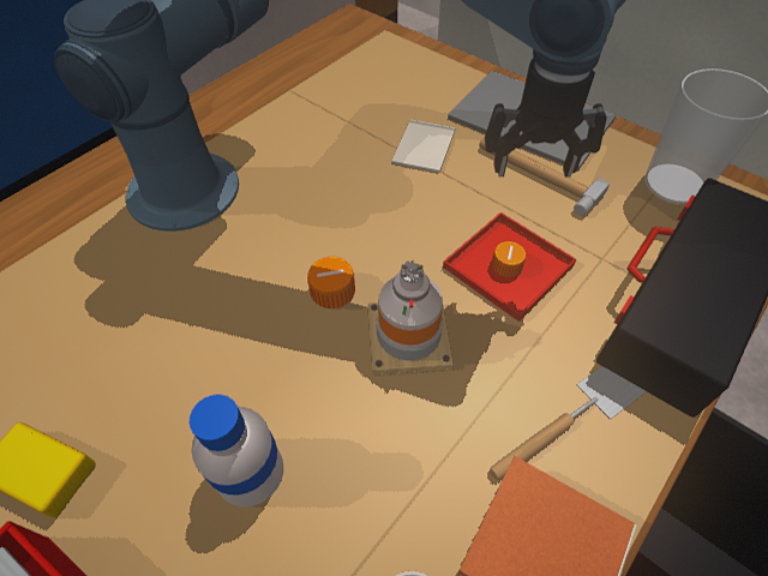

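The cap stands upright at about (509,260) in the enlarged picture, near the middle of the tray. Its top is at about z 38 and level in the scene depth. The hardener hasn't moved.

```bash
python3 -c "
from workcell import bot
print(bot.hand_in())"
```

```text
the job is handed in; nothing more can be done
None
```

The primer bottle is open, and its cap is standing right way up near the middle of the red tray. I handed the job in at about 10.7 s.

- **Unscrewing:** I pressed the cap down and turned it anticlockwise in a single grip of about 1.6 rad. The red tab ended just past the green mark, at about 1.4 rad. The cap then lifted off with almost no force.
- **Pressing force:** It was mostly 17–24 N while turning, but one reading reached 31 N vertically, with about 13 N sideways. That is above the advised 18–24 N but well under the 70 N that harms the neck. These are readings at the end of each move; peaks in between were not recorded.
- **Placing:** I set the cap down with about 5 N of contact before releasing it. In the last scene image its top is at z ≈ 38 mm, as expected on the tray floor, and level to within about 1.5°.
- **A check that disagreed:** The same fit from the side camera gave a steep slope. I think stray pixels such as the cap's edge got into it, but I did not recheck; the pictures show the cap flat.
- **Hardener:** The blue-capped bottle shows no movement in either camera.

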